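Hang the shaft guard and push it home on the sensor

TASK

Hang the folded metal guard over the machine's horizontal bar, on the part of the bar that is clear of the sensor block, lowering it gently onto the bar and letting go before it touches the sensor's plunger. Then, without holding it, push the guard along the bar by its upright end tab until it has pressed the plunger fully in, but not so hard that the clamped sensor block slips along the bar. Only the guard may touch the sensor, and leave the flange ring, the jar and the sleeve where they are.

Things in the scene. Friction and masses are not known exactly. Their poses are not given: they have to be found in the camera images.
- guard: Guard: aluminium sheet bent to an inverted U, 140 mm long (its y), 52 mm wide (x), 0.3 to 0.55 kg, standing on its legs; both ends alike. Origin: centre of its underside, z up. Legs 80 mm deep, 4 mm thick, 44 mm apart inside; top plate z = 80 to 84 mm. At each end (outer faces y = -70 and +70 mm) an upright tab as wide as the guard, 4 mm thick, z = 84 to 109 mm.
- guard_grip (a point): Centre of the black grip bar on top of the guard, 114 mm above its underside; axes as the guard's. The grip bar is 14 mm wide (x), 70 mm long (y), 12 mm high, on two studs at y = -27 and +27 mm; between them the space below it is open, 24 mm down to the top plate.
- bar_mid (a point): Middle of the stand's fixed steel bar, on its axis, 135 mm above the table. Bar 28 mm in diameter, level, along this point's y from -240 to +240 mm; z up. Its two posts (y = -200, +200 mm) are 38 mm wide and stay 7 mm below the axis: guard and fingers clear them. Hung on the bar, guard y along bar y, the guard's underside is 66 mm below the axis. The bar is clear from y = -240 to +30 mm.
- plunger (a joint): Press-in of the sensor's plunger towards bar +y: 0 out, 0.012 m fully in (stop). Yields at about 4 N, stays where left. It is a steel button 18 mm across, 30 mm above the bar's axis and straight over it, at the height of the guard's end tab. Its face looks to bar -y and starts somewhere from y = +30 to +140 mm, not measured: see it or feel for it.
- sensor (a joint): Slip of the sensor block along the bar towards +y, m; 0 as set, must stay under 2 mm; its friction clamp slips at about 35 N. The grey block, 56 mm wide, 28 mm long, from 25 mm below to 53 mm above the bar's axis (its black cap to 65 mm), sits on the +y half of the bar, 18 mm beyond the plunger's face.
- flange: Bystander: steel flange ring lying flat, 110 mm across, 24 mm high; origin at the centre of its underside.
- jar: Bystander: white jar with black lid, 64 mm across, 75 mm high; origin at the centre of its underside.
- sleeve: Bystander: upright steel sleeve, 60 mm across, 90 mm high; origin at the centre of its underside.
Mind the look-alikes: they are no part of the job. Of the things that look like the guard, take the one that is nearest to the robot's base at the start.

How it is judged:
By the outcome, as a careful person would: the job done as asked, in the order asked, and still so for the second after the job is handed in, with the robot touching nothing.
It also fails if it takes over 66 s, if anything falls off the work surface, if the arm or the gripper's body presses on something with over 40 N, if the wrist force passes 120 N, or if a joint passes its speed limit or range.

ROBOT

A 6-joint arm with a two-finger parallel gripper is mounted at the origin on the work surface. World frame = base frame: x ahead of the robot, y to its left, z up, the work surface at z = 0. Lengths are in m, angles in rad, forces in N, time in s.
With the tool pointing down it reaches from about 0.3 to 0.875 m from the base axis. Payload 6.4 kg.
Tool frame: the origin (TCP) lies between the finger pads; the fingertips stand 11 mm ahead of it and the grasp point (between the pads) lies 8 mm behind it (ctrl.tcp_to_tips is the y of the fingertips in the tool frame, in m); y points along the fingers, x is the direction in which the jaws open and shut, and the axes are right-handed (so a half turn about y gives the same grasp; the last joint's range is limited). The gripper opens to 85 mm and grips with 20 to 120 N. Pads are 22 mm wide; open, the fingers measure 114 mm over their backs; the gripper's body (76 mm by 85 mm) begins 54 mm behind the grasp point. The pads swing forward as they close: fully open they stand 13 mm farther back than shut.
Start: joints at [-1.538, 0.181, 1.607, -0, 1.354, -0.206], TCP at [0.136, -0.559, 0.242] pointing down, gripper open.
Joint ranges: [-2.99, 2.99], [-0.89, 2.07], [0.3, 2.58], [-1.14, 4.28], [0, 2.63], [-3.12, 3.12]. Speed limits (rad/s): [2.57, 2.57, 3.01, 3.14, 3.14, 3.14].

INTERFACE

Orientations are given as a unit quaternion [w, x, y, z].
In Python, from bench import ctrl gives the robot as it stands.
- The arm moves only by the tool apply_moves, never from a script. Its argument "plan" is text: rows parted by semicolons, each of 7 numbers parted by spaces: the shift along the tool's x, y, z each as a share of 0.05 m, from -1 to 1, then the turn, a rotation vector about the tool's x, y, z each as a share of 0.12 rad, from -1 to 1, then the opening, from 0 (shut) to 1 (fully open). In form: dx dy dz wx wy wz claw; .... A call has exactly 5 rows; each row shifts and turns the commanded pose from where the row before left it, along the tool's axes as they then stand; what a row does not reach is not made up. A row lasts 1/10 s, in which the tool goes at most 50 mm and 8.59 degrees, less where a joint would pass 70% of its speed; a pose out of reach is approached as far as the arm can. A call with a number of a shift or a turn outside -1 to 1 is refused whole. A call with a gripper value outside its range is refused whole. The fingers move at their own pace and stop on an object; the grip force is fixed at half the most. Time passes only in rows, so rows that do not move let the fingers close, or fill a call up. It gives the time, the measured TCP pose, the force and the opening at its end, in the units of the state.
- ctrl.get_obs(): the state, without advancing time (a new reading comes with each control period).
- ctrl.camera(name): name is "scene" or "side" or "wrist"; returns the picture (384x512x3 uint8, red, green, blue); there is no depth.
- ctrl.get_calibration(name): a dict with "intrinsics" (3x3 intrinsics, pixels), "R" (3x3) and "t" (3): a world point X has camera coordinates R X + t. Camera axes: x right, y down, z forward; pixel columns grow to the right and rows downward; lengths in m; the calibration is good to about 2 mm. A picture is of the moment at which its call begins: read the wrist's pose just before it. get_calibration takes no time and is no camera call; for the wrist camera it gives the pose at the moment of the call.
- ctrl.hand_in(): hands the job in, once; it reports no verdict.
Trained networks look in the newest picture that a camera, given by its name, has taken for a name from the list of things; names that differ only in an ending like _2 or _b are one class to them, and where a whole thing is asked for, a point or a joint stands for the part that bears it (a point fixed in the world has none). Each returns a list of dicts, best first, with "score" (0 to 1); they miss things now and then, are a little off and sometimes report something else, mostly with a low value. They report only what shows in the picture. A call takes as long as a camera call. They do not tell look-alikes from the thing itself.
- ctrl.recognise(camera, target): "point" ([x, y, z] in m, in world coordinates, good to about 4 mm: the middle of the surface that is visible of it).
The state is a dict: "time_s": time; "q": joint angles; "dq": joint speeds; "joint_efforts": joint torques, N m; "eef_pos": TCP position; "eef_rot": TCP orientation; "wrist_force": force on the tool from outside, world axes, zero at the start; "torque": the same for the moment, N m; "opening": opening from 0.0 (shut) to 1.0 (fully open).
Only numpy, scipy, OpenCV 4.12 (cv2) and the standard library are available. Lean on these libraries where they do the work, as an engineer would, in place of code of your own. Each camera call takes 0.05 s, during which the arm holds its last target.

## Working session

There is one attempt and no reset: what is moved stays moved. The work goes in short steps, Python scripts to look and compute and a tool call to move; the robot and the scene stay as the last step left them, time stands still between calls to the robot, and variables do not carry over. Pictures are saved under pics/ and viewed, and the job is handed in when it is done.

Besides the shell and the picture viewer there is one more tool, called after ">>>" as name(argument=value, ...), one argument or row to a line, values as JSON. apply_moves: Moves the arm, as the interface text tells. Shift numbers are shares of 0.05 m and turn numbers shares of 0.12 rad, none past 1 either way. Its arguments: {"type":"object","properties":{"plan":{"type":"string"}},"required":["plan"]}

```bash
mkdir -p pics; ls
python3 - <<'E'
from bench import ctrl
import cv2,json
o=ctrl.get_obs(); print({k:(v if not hasattr(v,'tolist') else v.tolist()) for k,v in o.items()})
for c in ["scene","side","wrist"]:
    im=ctrl.camera(c); cv2.imwrite(f"pics/{c}0.png",im[:,:,::-1])
    k=ctrl.get_calibration(c); print(c,k)
    for t in ["guard","guard_grip","plunger","sensor","flange","jar","sleeve"]:
        try:print(t,[(d['score'],[round(float(x),4) for x in d['point']]) for d in ctrl.recognise(c,t)])
        except Exception as e: print(t,e)
print(ctrl.get_obs()['time_s'])
E
```

```text
pics
{'time_s': 0.0, 'q': [-1.5383110428710363, 0.18157322668203635, 1.6079645319078433, -7.458131844101345e-06, 1.35377962390737, -0.20629419954677852], 'dq': [0.0005907190995357073, -0.00016500944889263463, -0.0011251351652083255, -0.00015238345848063586, 0.0009077602931765521, -0.0004109670931514407], 'joint_efforts': [-8.148877668645582e-05, -44.487318992614746, -35.133851766586304, -0.0002491826580808265, 0.009088402439374477, 1.6662215607254893e-07], 'eef_pos': [0.13599836372592963, -0.558161732706198, 0.2413870346736293], 'eef_rot': [0.5564593801724669, -0.5555287323731614, 0.4372810869225344, -0.43649288281229637], 'wrist_force': [0.26244606593730696, 0.6050107782308422, -0.1493504861770997], 'torque': [0.05185177567356645, -0.024609541464463536, -0.018573157876111548], 'opening': 0.9983724592445901}
scene {'intrinsics': array([[395.05981727,   0.        , 260.94018274],
       [  0.        , 395.05981727, 190.87133595],
       [  0.        ,   0.        ,   1.        ]]), 'R': array([[-0.41159987,  0.91136335,  0.00154743],
       [ 0.76369118,  0.34583216, -0.54513842],
   
[... 1312 characters left out ...]
plunger []
sensor [(0.8, [0.6116, 0.1336, 0.1741])]
flange [(0.64, [0.4351, 0.1593, 0.0228])]
jar [(0.88, [0.4004, 0.4334, 0.0508])]
sleeve [(0.92, [0.7804, -0.0137, 0.0566]), (0.42, [0.6123, 0.1356, 0.1714])]
wrist {'intrinsics': array([[324.10748152,   0.        , 255.10685125],
       [  0.        , 324.10748152, 192.12546166],
       [  0.        ,   0.        ,   1.        ]]), 'R': array([[ 2.37041655e-01, -9.71499387e-01,  4.41862176e-04],
       [-9.31458460e-01, -2.27142563e-01,  2.84238269e-01],
       [-2.76036938e-01, -6.77878861e-02, -9.58753572e-01]]), 't': array([-0.57689389, -0.03793972,  0.37791195])}
guard []
guard_grip []
plunger []
sensor []
flange []
jar []
sleeve []
1.2
```

View pics/scene0.png

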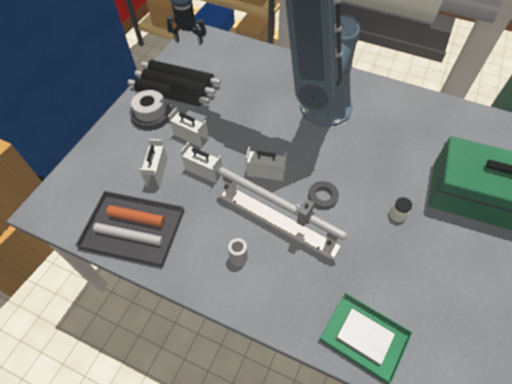

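View pics/side0.png

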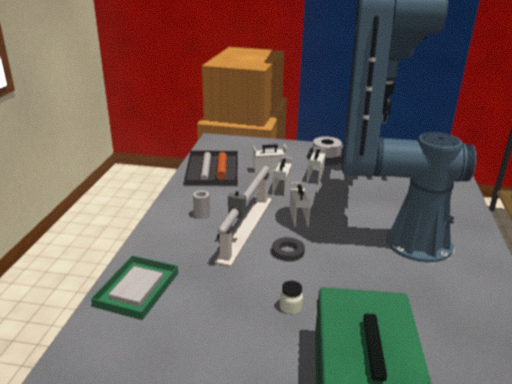

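Run:
```python
import cv2
im=cv2.imread('pics/scene0.png'); cv2.imwrite('pics/sz.png',cv2.resize(im[90:330,130:400],None,fx=2.9,fy=2.5,interpolation=cv2.INTER_CUBIC)[:600,:800])
im=cv2.imread('pics/side0.png'); cv2.imwrite('pics/dz.png',cv2.resize(im[60:280,140:400],None,fx=3,fy=2.7,interpolation=cv2.INTER_CUBIC)[:600,:800])
```

```text
(no output)
```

The scene view shows four guard look-alikes. The one at about (267,163) px, near (0.43,-0.09), is nearest the base. The bar runs from about (222,172) to (342,235), with the sensor block at (306,212).

View pics/sz.png

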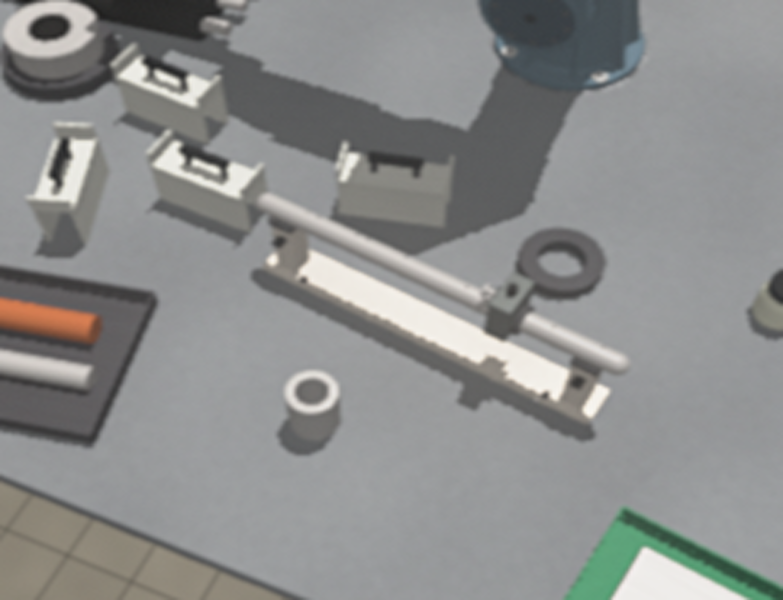

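View pics/dz.png

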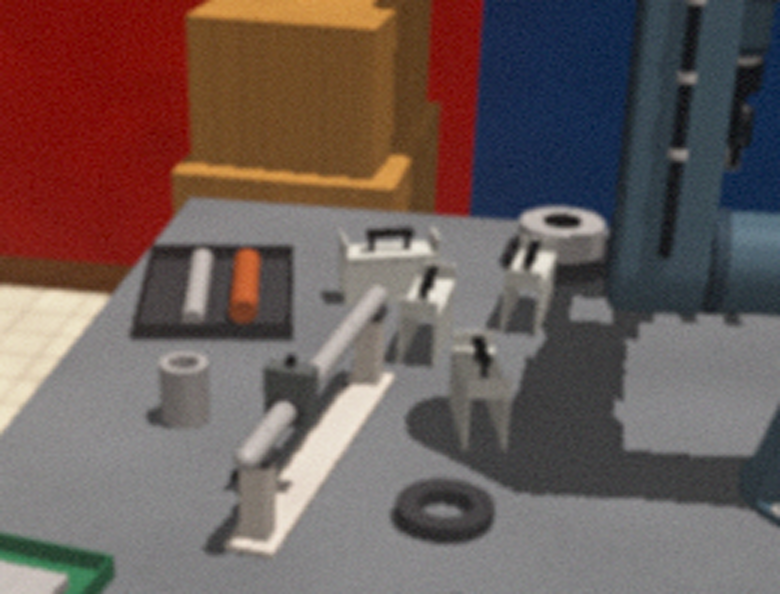

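```bash
cat > h.py <<'E'
import numpy as np,cv2
from bench import ctrl
def bp(cam,uv,z,cal=None):
    k=cal or ctrl.get_calibration(cam); K,R,t=k['intrinsics'],np.array(k['R']),np.array(k['t'])
    d=R.T@np.linalg.inv(K)@np.array([uv[0],uv[1],1.]); c=-R.T@t
    return c+d*(z-c[2])/d[2]
def pr(cam,X,cal=None):
    k=cal or ctrl.get_calibration(cam)
    p=k['intrinsics']@(np.array(k['R'])@np.array(X)+np.array(k['t'])); return p[:2]/p[2]
E
python3 - <<'E'
from h import *
s=lambda x,y:(130+x/2.9-.5,90+y/2.5-.5)
d=lambda x,y:(140+x/3-.5,60+y/2.7-.5)
a=bp('scene',s(263,203),.135);b=bp('scene',s(622,362),.135);print(a,b,np.linalg.norm(a-b))
a=bp('side',d(376,296),.135);b=bp('side',d(250,450),.135);print(a,b,np.linalg.norm(a-b))
# guard grip ends top z=.120
a=bp('scene',s(371,157),.118);b=bp('scene',s(422,163),.118);print(a,b)
a=bp('side',d(478,343),.118);b=bp('side',d(486,370),.118);print(a,b)
E
```

```text
[ 0.5723082  -0.20184458  0.135     ] [0.62991414 0.25921623 0.135     ] 0.46464557781262533
[ 0.57145224 -0.19626622  0.135     ] [0.63687716 0.23558811 0.135     ] 0.4367820783983272
[ 0.43432486 -0.12476819  0.118     ] [ 0.41830282 -0.06291104  0.118     ]
[ 0.43130845 -0.11065214  0.118     ] [ 0.41488831 -0.03623977  0.118     ]
```

```bash
cat >> h.py <<'E'
from scipy.spatial.transform import Rotation as Ro
def q2R(q): return Ro.from_quat([q[1],q[2],q[3],q[0]])
def pose():
    o=ctrl.get_obs(); return np.array(o['eef_pos']),q2R(o['eef_rot'])
def down(phi): # tool x along (cos phi, sin phi), tool y down
    x=np.array([np.cos(phi),np.sin(phi),0]);y=np.array([0,0,-1.]);z=np.cross(x,y)
    return Ro.from_matrix(np.column_stack([x,y,z]))
def plan(p1,R1,n=None,p0=None,R0=None):
    if p0 is None: p0,R0=pose()
    w=(R0.inv()*R1).as_rotvec(); D=np.array(p1)-p0
    if n is None:n=int(np.ceil(max(np.linalg.norm(D)/.05,np.linalg.norm(w)/.12)))
    n=max(n,1)
    for i in range(n):
        Ri=R0*Ro.from_rotvec(w*i/n)
        print(i,np.round(np.r_[Ri.inv().apply(D/n)/.05,w/n/.12],3))
def st():
    o=ctrl.get_obs();p,R=pose();m=R.as_matrix()
    print('t',round(o['time_s'],2),'p',p.round(4),'phi',round(np.degrees(np.arctan2(m[1,0],m[0,0])),2),'ydir',m[:,1].round(3),'F',np.round(o['wrist_force'],1),'op',round(o['opening'],3))
E
python3 - <<'E'
from h import *
st();p,R=pose();k=ctrl.get_calibration('wrist')
c=-k['R'].T@k['t'];print('cam in tool',R.inv().apply(c-p),'fwd',R.inv().apply(k['R'][2]), 'right',R.inv().apply(k['R'][0]))
plan([0.44,-0.03,0.36],down(np.radians(-76+0)))
E
```

```text
t 1.2 p [ 0.136  -0.5587  0.2423] phi -76.32 ydir [-0.  0. -1.] F [ 0.2 -0.2 -0.3] op 1.0
cam in tool [ 0.00168002 -0.13107375  0.07133618] fwd [ 5.70422010e-04  9.58755403e-01 -2.84231863e-01] right [ 9.99999754e-01 -4.30880971e-04  5.53465078e-04]
0 [-0.68  -0.181  0.647 -0.    -0.004 -0.   ]
1 [-0.679 -0.181  0.647 -0.    -0.004 -0.   ]
2 [-0.679 -0.181  0.647 -0.    -0.004 -0.   ]
3 [-0.679 -0.181  0.648 -0.    -0.004 -0.   ]
4 [-0.679 -0.181  0.648 -0.    -0.004 -0.   ]
5 [-0.678 -0.181  0.648 -0.    -0.004 -0.   ]
6 [-0.678 -0.181  0.649 -0.    -0.004 -0.   ]
7 [-0.678 -0.181  0.649 -0.    -0.004 -0.   ]
8 [-0.677 -0.181  0.649 -0.    -0.004 -0.   ]
9 [-0.677 -0.181  0.649 -0.    -0.004 -0.   ]
10 [-0.677 -0.181  0.65  -0.    -0.004 -0.   ]
11 [-0.677 -0.181  0.65  -0.    -0.004 -0.   ]
12 [-0.676 -0.181  0.65  -0.    -0.004 -0.   ]
```

Run:
```python
from h import *
plan([0.5,0.0,0.38],down(0),15)
```

```text
0 [-0.609 -0.184  0.648 -0.    -0.74  -0.   ]
1 [-0.549 -0.184  0.699 -0.    -0.74  -0.   ]
2 [-0.485 -0.184  0.745 -0.    -0.74  -0.   ]
3 [-0.417 -0.184  0.785 -0.    -0.74  -0.   ]
4 [-0.346 -0.184  0.819 -0.    -0.74  -0.   ]
5 [-0.272 -0.184  0.847 -0.    -0.74  -0.   ]
6 [-0.196 -0.184  0.867 -0.    -0.74  -0.   ]
7 [-0.118 -0.184  0.881 -0.    -0.74  -0.   ]
8 [-0.039 -0.184  0.888 -0.    -0.74  -0.   ]
9 [ 0.04  -0.184  0.888 -0.    -0.74  -0.   ]
10 [ 0.118 -0.184  0.881 -0.    -0.74  -0.   ]
11 [ 0.196 -0.184  0.867 -0.    -0.74  -0.   ]
12 [ 0.272 -0.184  0.846 -0.    -0.74  -0.   ]
13 [ 0.346 -0.184  0.819 -0.    -0.74  -0.   ]
14 [ 0.417 -0.184  0.785 -0.    -0.74  -0.   ]
```

>>> apply_moves(
  plan="-0.61 -0.184 0.65 0 -0.74 0 1; -0.55 -0.184 0.70 0 -0.74 0 1; -0.485 -0.184 0.745 0 -0.74 0 1; -0.417 -0.184 0.785 0 -0.74 0 1; -0.346 -0.184 0.82 0 -0.74 0 1",
)

```text
time_s: 1.7
eef_pos: [0.2581, -0.3708, 0.2887]
eef_rot: [-0.639, 0.639, -0.303, 0.303]
wrist_force: [0.4, -0.7, 0.4]
opening: 1.001
```

>>> apply_moves(
  plan="-0.272 -0.184 0.847 0 -0.74 0 1; -0.196 -0.184 0.867 0 -0.74 0 1; -0.118 -0.184 0.88 0 -0.74 0 1; -0.039 -0.184 0.888 0 -0.74 0 1; 0.04 -0.184 0.888 0 -0.74 0 1",
)

```text
time_s: 2.2
eef_pos: [0.3794, -0.1845, 0.335]
eef_rot: [-0.69, 0.69, -0.154, 0.155]
wrist_force: [0.3, -0.4, -0.9]
opening: 1.002
```

>>> apply_moves(
  plan="0.118 -0.184 0.881 0 -0.74 0 1; 0.196 -0.184 0.867 0 -0.74 0 1; 0.272 -0.184 0.846 0 -0.74 0 1; 0.346 -0.184 0.819 0 -0.74 0 1; 0.417 -0.184 0.785 0 -0.74 0 1",
)

```text
time_s: 2.7
eef_pos: [0.5008, 0.002, 0.381]
eef_rot: [-0.707, 0.707, 0.002, -0.001]
wrist_force: [0.2, -0.5, 0.4]
opening: 0.996
```

Run:
```python
from h import *
st()
ctrl.camera('wrist')
st();k=ctrl.get_calibration('wrist')
im=ctrl.camera('wrist'); cv2.imwrite('pics/w1.png',cv2.resize(im[:,:,::-1],(800,600),interpolation=cv2.INTER_CUBIC))
import pickle;pickle.dump(k,open('w1.pkl','wb'));cv2.imwrite('pics/w1raw.png',im[:,:,::-1])
for t in ["guard","guard_grip","plunger","sensor"]:
    print(t,[(d['score'],np.round(d['point'],4)) for d in ctrl.recognise('wrist',t)])
```

```text
t 2.7 p [0.5008 0.002  0.381 ] phi 0.23 ydir [ 0.001 -0.    -1.   ] F [ 0.2 -0.5  0.4] op 0.996
t 2.75 p [0.5034 0.0068 0.3823] phi 0.72 ydir [ 0.005  0.003 -1.   ] F [-2.7  3.1 -0.1] op 1.002
guard [(0.69, array([ 0.434 , -0.0892,  0.0835])), (0.56, array([ 0.5217, -0.2683,  0.0862])), (0.5, array([ 0.3727, -0.3762,  0.015 ]))]
guard_grip [(0.74, array([ 0.4369, -0.0872,  0.0815])), (0.65, array([ 0.5185, -0.2772,  0.0869])), (0.47, array([ 0.3727, -0.3781,  0.0186])), (0.38, array([0.618 , 0.0969, 0.1676]))]
plunger [(0.72, array([0.6183, 0.0967, 0.169 ]))]
sensor [(0.7, array([0.6066, 0.1171, 0.1872]))]
```

View pics/w1.png

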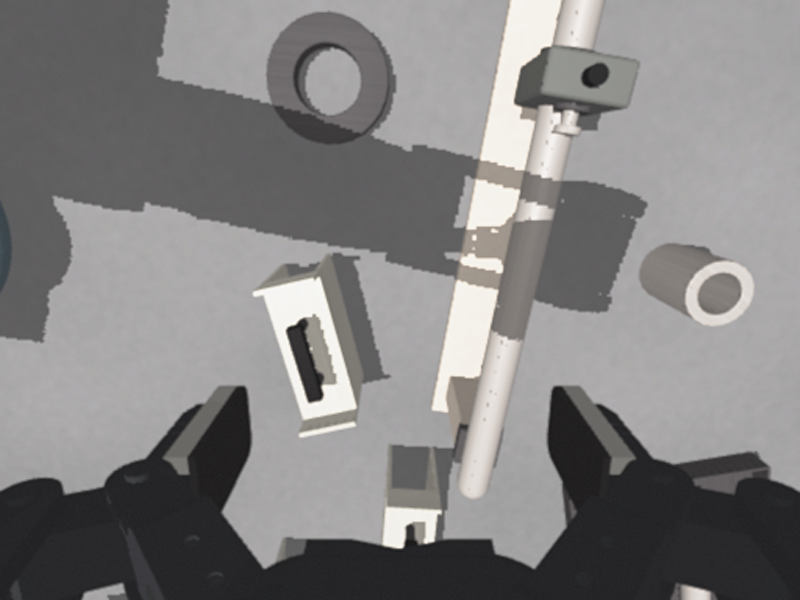

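The wrist view shows the guard's top plate around (310,345), its grip bar from about (297,325) to (315,398), the sensor block at (580,80), the plunger button at (567,127), and the near end of the bar at (473,492).

Run:
```python
import cv2
im=cv2.imread('pics/w1raw.png')
cv2.imwrite('pics/g1.png',cv2.resize(im[155:285,155:255],None,fx=4.6,fy=4.6,interpolation=cv2.INTER_CUBIC))
cv2.imwrite('pics/s1.png',cv2.resize(im[0:110,310:430],None,fx=5,fy=5,interpolation=cv2.INTER_CUBIC))
```

```text
(no output)
```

View pics/g1.png

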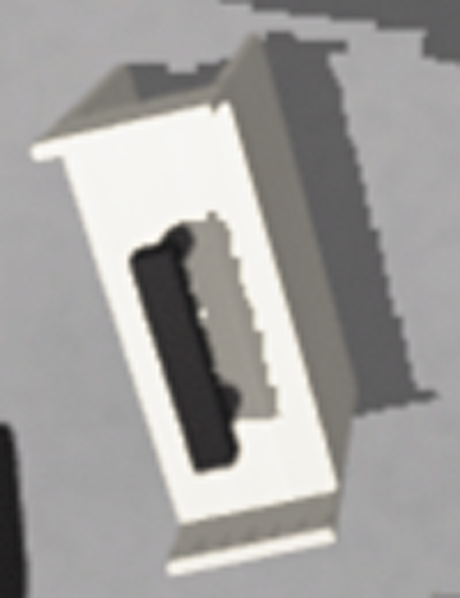

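View pics/s1.png

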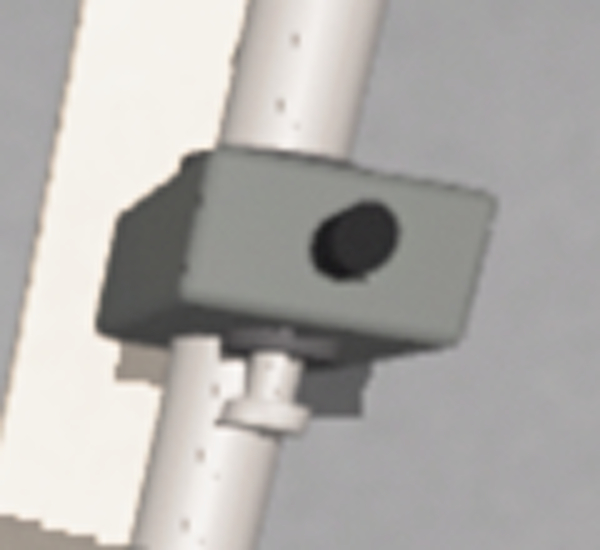

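Run:
```python
from h import *
import pickle;k=pickle.load(open('w1.pkl','rb'))
g=lambda x,y:(155+x/4.6-.4,155+y/4.6-.4)
s=lambda x,y:(310+x/5-.4,0+y/5-.4)
B=lambda uv,z:bp('wrist',uv,z,k)[:2]
def yaw(d): return np.degrees(np.arctan2(-d[0],d[1]))
c=[B(g(*q),.120) for q in [(133,252),(180,235),(238,458),(195,470)]]
print('grip centre',np.mean(c,0),'len',np.linalg.norm(c[0]-c[3]),np.linalg.norm(c[1]-c[2]),'w',np.linalg.norm(c[0]-c[1]),'yaw',yaw(c[0]-c[3]),yaw(c[1]-c[2]))
l=[B(g(*q),.084) for q in [(65,160),(182,520)]];r=[B(g(*q),.084) for q in [(232,105),(337,488)]]
print('plate yaw',yaw(l[0]-l[1]),yaw(r[0]-r[1]),'w',np.linalg.norm(np.cross(np.r_[l[0]-r[1],0],np.r_[r[0]-r[1],0]))/np.linalg.norm(r[0]-r[1]), l,r)
t=[B(g(*q),.109) for q in [(170,570),(333,535),(35,152)]]
print('tab',t,'w',np.linalg.norm(t[0]-t[1]),'len',np.linalg.norm(t[2]-t[0]))
b=[B(s(*q),.188) for q in [(215,150),(497,195),(460,345),(185,300)]]
print('block',np.mean(b,0),b,[np.linalg.norm(b[i]-b[(i+1)%4]) for i in range(4)],'yaw',yaw(b[0]-b[3]),yaw(b[1]-b[2]))
im=cv2.cvtColor(cv2.imread('pics/w1raw.png'),cv2.COLOR_BGR2GRAY)
for row in [100,120,225,250,270,290,300,305]:
    print(row,im[row,285:370].tolist()) if row in(100,225,290,300) else None
for q in [(224,413),(308,413),(265,432),(265,408)]: print('pl',B(s(*q),.165))
```

```text
grip centre [ 0.42697339 -0.09411728] len 0.06883334148357895 0.06982964326658635 w 0.014275319415167773 yaw 12.388616917653236 11.66185429928754
plate yaw 14.084409892510243 13.304169066120844 w 0.05311192613968831 [array([ 0.38614659, -0.04663715]), array([ 0.41630048, -0.16682318])] [array([ 0.43658092, -0.02911959]), array([ 0.46631349, -0.15485635])]
tab [array([ 0.41688669, -0.16983193]), array([ 0.46696114, -0.15728543]), array([ 0.38456486, -0.03720516])] w 0.051622329600537184 len 0.13650846483916157
block [0.61603267 0.12086603] [array([0.59123189, 0.13714272]), array([0.64399223, 0.13034273]), array([0.64080257, 0.10439319]), array([0.588104  , 0.11158548])] [np.float64(0.05319674679791977), np.float64(0.026144836142349775), np.float64(0.053187100148124354), np.float64(0.025747935199123915)] yaw -6.977579667298684 -7.00753068386471
100 [97, 97, 96, 96, 97, 97, 96, 97, 95, 95, 95, 95, 97, 102, 102, 100, 104, 137, 170, 173, 169, 164, 208, 242, 244, 243, 242, 242, 242, 242, 242, 242, 242, 242, 241, 242, 242, 242, 242, 242, 242, 242, 242, 242, 242, 242, 242, 242, 242, 242, 243
[... 824 characters left out ...]
5, 165, 165, 163, 163, 163, 162, 163, 162, 163, 163, 164, 164, 165, 165, 165, 167, 165, 165, 165, 152, 109, 44, 30, 30, 32, 32, 32, 32, 33, 32, 33, 32, 30, 33, 33, 31, 32, 31, 34]
300 [92, 92, 95, 127, 161, 164, 163, 162, 152, 148, 169, 186, 196, 203, 210, 216, 219, 220, 223, 224, 224, 223, 222, 219, 215, 209, 202, 194, 181, 165, 155, 161, 163, 164, 163, 163, 163, 164, 163, 163, 164, 163, 164, 164, 163, 162, 163, 163, 163, 163, 163, 162, 163, 163, 164, 165, 164, 165, 166, 163, 163, 163, 162, 163, 163, 162, 163, 163, 164, 162, 138, 71, 32, 29, 33, 33, 31, 31, 31, 31, 32, 32, 30, 32, 31]
pl [0.60419876 0.09269826]
pl [0.62137909 0.09292489]
pl [0.61297644 0.0891244 ]
pl [0.61248031 0.09377462]
```

Run:
```python
from h import *
import pickle;k=pickle.load(open('w1.pkl','rb'))
from scipy.optimize import least_squares
# bar silhouette fit: cylinder axis (x at y=0, yaw) radius 14
obs=[(100,337.5,362.5),(225,310.5,332.8),(290,296.5,317.3)]
C=-k['R'].T@k['t']
def ray(u,v):
    d=k['R'].T@np.linalg.inv(k['intrinsics'])@np.array([u,v,1.]);return d/np.linalg.norm(d)
def res(p,r=False):
    d=np.array([np.sin(p[1]),np.cos(p[1]),0]);a=np.array([p[0],0,p[2]]);o=[]
    for v,l,rr in obs:
        for u,sg in((l,-1),(rr,1)):
            n=np.cross(ray(u,v),d);n/=np.linalg.norm(n)
            o.append((np.dot(a-C,n)*np.sign(n[0])*1+sg*.014)*1e3)
    return np.array(o)
f=least_squares(lambda q:np.r_[res([q[0],q[1],.135])],[.6,.12]);print(f.x,np.degrees(f.x[1]),f.fun)
f2=least_squares(lambda q:res(q),[.6,.12,.135]);print(f2.x,np.degrees(f2.x[1]),f2.fun)
# bar end
e=bp('wrist',(473/1.5625-.3,492/1.5625-.3),.135,k);print('end',e)
st()
plan([0.4265,-0.0945,0.20],down(np.radians(13.5)),6)
```

```text
[0.59932032 0.13913792] 7.972015689426333 [-0.63977176  0.59556672 -0.66596124  0.68066452 -0.73394066  0.80309084]
[0.60494225 0.13936128 0.11546328] 7.984813369168276 [ 0.0725277  -0.07275503  0.0098619  -0.01707647 -0.08332264  0.09076441]
end [ 0.57172289 -0.20838489  0.135     ]
t 3.0 p [ 0.4996 -0.0005  0.3799] phi -0.06 ydir [-0.001 -0.    -1.   ] F [-0.1  0.3  0.3] op 1.0
0 [-0.243  0.6   -0.314  0.    -0.329 -0.001]
1 [-0.255  0.6   -0.304  0.    -0.329 -0.001]
2 [-0.267  0.6   -0.293  0.    -0.329 -0.001]
3 [-0.278  0.6   -0.283  0.    -0.329 -0.001]
4 [-0.289  0.6   -0.272  0.    -0.329 -0.001]
5 [-0.3    0.6   -0.26   0.    -0.329 -0.001]
```

Run:
```python
from h import *
import pickle
k=ctrl.get_calibration('wrist');im=ctrl.camera('wrist');k2=ctrl.get_calibration('wrist');st()
print(-k['R'].T@k['t'],-k2['R'].T@k2['t'])
pickle.dump(k,open('w2.pkl','wb'));cv2.imwrite('pics/w2raw.png',im[:,:,::-1])
b=im[:,:,::-1]
cv2.imwrite('pics/g2.png',cv2.resize(b[155:285,155:255],None,fx=4.6,fy=4.6,interpolation=cv2.INTER_CUBIC))
cv2.imwrite('pics/s2.png',cv2.resize(b[0:110,310:430],None,fx=5,fy=5,interpolation=cv2.INTER_CUBIC))
g=cv2.cvtColor(b,cv2.COLOR_BGR2GRAY)
for r in(100,225,290):print(g[r,285:370].tolist())
```

```text
t 3.05 p [ 0.4995 -0.0008  0.3799] phi -0.1 ydir [-0.001 -0.    -1.   ] F [-0.2  0.3 -0.3] op 1.002
[0.49917286 0.07007296 0.51092165] [0.49914582 0.06972364 0.51096495]
[95, 96, 96, 95, 95, 96, 96, 94, 96, 96, 96, 95, 96, 95, 95, 96, 97, 96, 97, 98, 98, 97, 97, 99, 109, 132, 148, 153, 150, 154, 161, 160, 160, 166, 219, 245, 245, 244, 244, 243, 243, 242, 242, 242, 242, 242, 242, 242, 241, 242, 241, 241, 241, 242, 243, 230, 162, 163, 179, 189, 196, 201, 208, 215, 221, 226, 234, 238, 241, 242, 241, 234, 228, 222, 216, 211, 204, 200, 193, 182, 167, 153, 156, 167, 167]
[163, 161, 212, 242, 242, 241, 241, 241, 241, 241, 241, 240, 241, 241, 241, 241, 241, 241, 241, 240, 240, 240, 240, 240, 240, 240, 240, 240, 239, 217, 154, 167, 183, 194, 200, 206, 213, 219, 222, 226, 229, 231, 229, 227, 225, 220, 215, 210, 204, 196, 187, 174, 157, 155, 168, 168, 169, 168, 168, 167, 166, 167, 168, 169, 169, 168, 169, 170, 169, 169, 170, 169, 169, 169, 170, 169, 169, 168, 169, 169, 169, 169, 169, 169, 170]
[94, 93, 93, 93, 92, 93, 93, 92, 93, 109, 130, 124, 101, 98, 98, 103, 128, 162, 180, 191, 199, 206, 213, 217, 194, 181, 222, 225, 223, 221, 221, 218, 213, 205, 199, 189, 175, 143, 111, 137, 160, 163, 163, 162, 162, 162, 162, 162, 163, 163, 164, 164, 164, 163, 164, 163, 164, 164, 163, 164, 164, 163, 164, 164, 165, 154, 111, 46, 30, 33, 32, 32, 34, 33, 31, 32, 31, 33, 32, 31, 31, 31, 31, 30, 33]
```

View pics/g2.png

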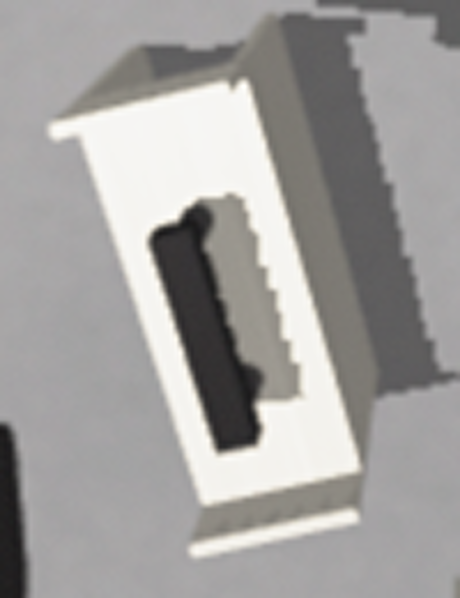

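View pics/s2.png

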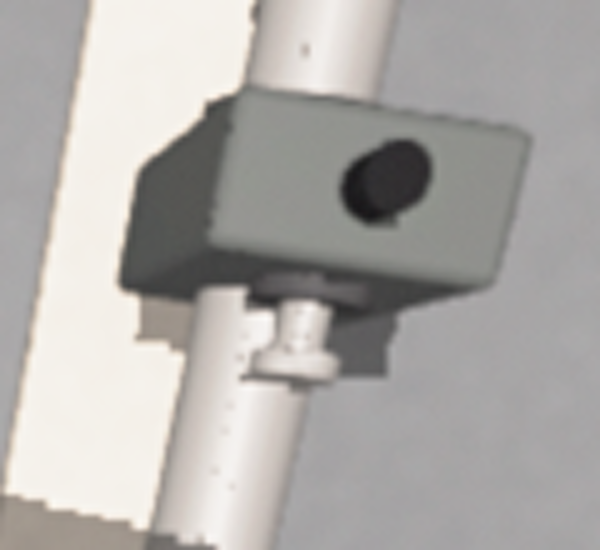

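Run:
```python
from h import *
import pickle;k=pickle.load(open('w2.pkl','rb'))
from scipy.optimize import least_squares
g=lambda x,y:(155+x/4.6-.4,155+y/4.6-.4)
s=lambda x,y:(310+x/5-.4,0+y/5-.4)
B=lambda uv,z:bp('wrist',uv,z,k)[:2]
yaw=lambda d: np.degrees(np.arctan2(-d[0],d[1]))
c=[B(g(*q),.120) for q in [(152,232),(198,215),(260,435),(218,450)]]
print('grip',np.mean(c,0),np.linalg.norm(c[0]-c[3]),'yaw',yaw(c[0]-c[3]))
l=[B(g(*q),.084) for q in [(80,135),(203,503)]];r=[B(g(*q),.084) for q in [(248,85),(360,470)]]
print('plate yaw',yaw(l[0]-l[1]),yaw(r[0]-r[1]))
t=[B(g(*q),.109) for q in [(190,552),(357,515)]];m=sum(t)/2
print('tab yaw',np.degrees(np.arctan2(*(t[1]-t[0])[::-1])),'centre',m+.07*np.array([-np.sin(.236),np.cos(.236)]))
b=[B(s(*q),.188) for q in [(243,88),(530,135),(493,285),(210,245)]]
print('block',np.mean(b,0),'yaw',yaw(b[0]-b[3]),yaw(b[1]-b[2]),np.linalg.norm(b[0]-b[1]))
obs=[(100,285+55.6,285+81.2),(225,285+29.3,285+52.5),(290,285+16.2,285+37.7)]
C=-k['R'].T@k['t']
def ray(u,v):
    d=k['R'].T@np.linalg.inv(k['intrinsics'])@np.array([u,v,1.]);return d/np.linalg.norm(d)
def res(p):
    d=np.array([np.sin(p[1]),np.cos(p[1]),0]);a=np.array([p[0],0,p[2]]);o=[]
    for v,L,rr in obs:
        for u,sg in((L,-1),(rr,1)):
            n=np.cross(ray(u,v),d);n/=np.linalg.norm(n)
            o.append((np.dot(a-C,n)*np.sign(n[0])+sg*.014)*1e3)
    return np.array(o)
f=least_squares(lambda q:res([q[0],q[1],.135]),[.6,.12]);print('bar',f.x,np.degrees(f.x[1]),f.fun)
for q in [(253,358),(337,365),(290,378),(295,340)]: print('pl',B(s(*q),.165))
```

```text
grip [ 0.42685901 -0.09417271] 0.06835246489661143 yaw 12.786394306420622
plate yaw 13.99344878574525 13.616891464874785
tab yaw 13.85390890159155 centre [ 0.42512079 -0.09547823]
block [0.61582187 0.12088083] yaw -8.174901187743357 -7.503009460724152 0.0530199150319126
bar [0.59914936 0.13999617] 8.021189515355466 [-0.51040068  0.34983912 -0.05600894  0.42938996 -0.51619293  0.32534161]
pl [0.60430112 0.09361502]
pl [0.62127397 0.0922867 ]
pl [0.61208699 0.08983399]
pl [0.61238204 0.09698839]
```

>>> apply_moves(
  plan="-0.243 0.6 -0.314 0 -0.329 0 1; -0.255 0.6 -0.304 0 -0.329 0 1; -0.267 0.6 -0.293 0 -0.329 0 1; -0.278 0.6 -0.283 0 -0.329 0 1; -0.289 0.6 -0.272 0 -0.329 0 1",
)

```text
time_s: 3.55
eef_pos: [0.438, -0.08, 0.2292]
eef_rot: [-0.704, 0.704, 0.069, -0.069]
wrist_force: [0.8, -0.2, -0.3]
opening: 1.005
```

Run:
```python
from h import *
st()
plan([0.4265,-0.0945,0.106],down(np.radians(13.7)),5)
```

```text
t 3.55 p [ 0.438  -0.08    0.2292] phi 11.25 ydir [ 0. -0. -1.] F [ 0.8 -0.2 -0.3] op 1.005
0 [-0.057  0.493 -0.048  0.001 -0.071  0.   ]
1 [-0.057  0.493 -0.047  0.001 -0.071  0.   ]
2 [-0.058  0.493 -0.047  0.001 -0.071  0.   ]
3 [-0.058  0.493 -0.046  0.001 -0.071  0.   ]
4 [-0.058  0.493 -0.046  0.001 -0.071  0.   ]
```

>>> apply_moves(
  plan="-0.1 0.6 -0.08 0 -0.12 0 1; -0.1 0.6 -0.08 0 -0.12 0 1; -0.09 0.5 -0.075 0 -0.11 0 1; 0 0.4 0 0 0 0 1; 0 0.35 0 0 0 0 1",
)

```text
time_s: 4.05
eef_pos: [0.4264, -0.094, 0.1066]
eef_rot: [0.702, -0.702, -0.083, 0.084]
wrist_force: [-0.0, 0.3, -0.2]
opening: 0.999
```

>>> apply_moves(
  plan="0 0 0 0 0 0 1; 0 0 0 0 0 0 0.5; 0 0 0 0 0 0 0; 0 0 0 0 0 0 0; 0 0 0 0 0 0 0",
)

```text
time_s: 4.55
eef_pos: [0.4282, -0.0932, 0.1086]
eef_rot: [-0.702, 0.702, 0.085, -0.084]
wrist_force: [0.2, -0.8, -0.5]
opening: 0.33
```

Run:
```python
from h import *
st()
im=ctrl.camera('wrist');cv2.imwrite('pics/w3.png',im[:,:,::-1])
im=ctrl.camera('side');cv2.imwrite('pics/d3.png',cv2.resize(im[100:280,200:400,::-1],None,fx=3,fy=3))
```

```text
t 4.55 p [ 0.4282 -0.0932  0.1086] phi 13.72 ydir [ 0.002 -0.001 -1.   ] F [ 0.2 -0.8 -0.5] op 0.33
```

View pics/w3.png

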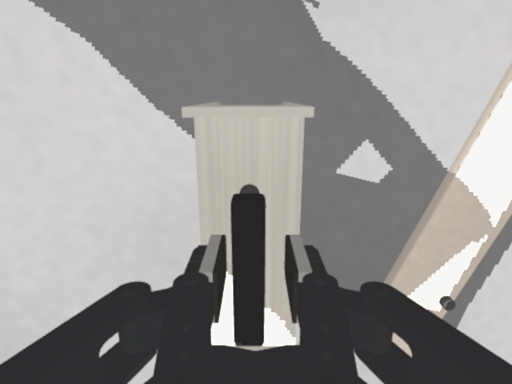

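View pics/d3.png

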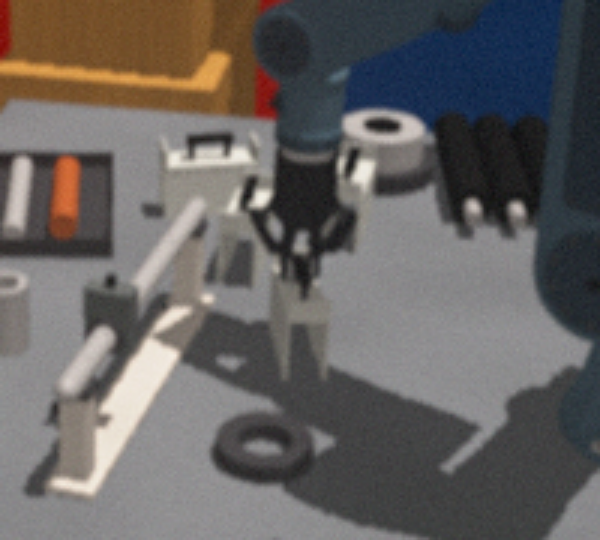

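The jaws are closing symmetrically around the grip bar, which spans (232–265, 195–345) px, and the alignment is good. I'll continue closing.

>>> apply_moves(
  plan="0 0 0 0 0 0 0; 0 0 0 0 0 0 0; 0 0 0 0 0 0 0; 0 0 0 0 0 0 0; 0 0 0 0 0 0 0",
)

```text
time_s: 5.15
eef_pos: [0.4277, -0.0931, 0.1084]
eef_rot: [-0.702, 0.702, 0.085, -0.085]
wrist_force: [-2.1, -0.3, 5.2]
opening: 0.148
```

>>> apply_moves(
  plan="0 -0.1 0 0 0 0 0; 0 -0.2 0 0 0 0 0; 0 -0.3 0 0 0 0 0; 0 -0.4 0 0 0 0 0; 0 -0.5 0 0 0 0 0",
)

```text
time_s: 5.65
eef_pos: [0.4269, -0.0924, 0.1832]
eef_rot: [0.702, -0.702, -0.084, 0.085]
wrist_force: [0.0, -1.0, -3.8]
opening: 0.146
```

Run:
```python
from h import *
st();im=ctrl.camera('wrist');cv2.imwrite('pics/w4.png',im[:,:,::-1])
```

```text
t 5.65 p [ 0.4269 -0.0924  0.1832] phi 13.72 ydir [-0.002  0.001 -1.   ] F [ 0.  -1.  -3.8] op 0.146
```

View pics/w4.png

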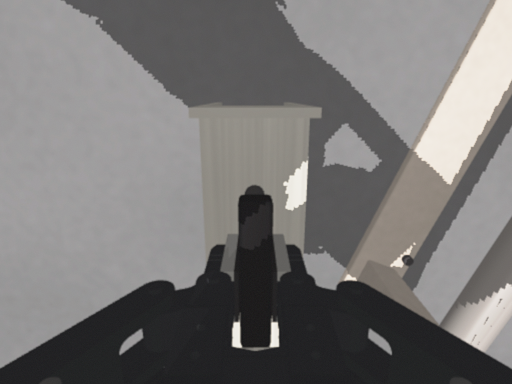

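>>> apply_moves(
  plan="0 -0.6 0 0 0 0 0; 0 -0.6 0 0 0 0 0; 0 -0.5 0 0 0 0 0; 0 -0.4 0 0 0 0 0; 0 -0.2 0 0 0 0 0",
)

```text
time_s: 6.2
eef_pos: [0.4282, -0.0931, 0.2996]
eef_rot: [-0.701, 0.703, 0.085, -0.084]
wrist_force: [1.2, 0.4, -3.3]
opening: 0.146
```

Run:
```python
from h import *
st()
plan([0.5957,-0.0242,0.295],down(np.radians(-8)),10)
```

```text
t 6.2 p [ 0.4282 -0.0931  0.2996] phi 13.72 ydir [ 0.003 -0.001 -1.   ] F [ 1.2  0.4 -3.3] op 0.146
0 [0.358 0.01  0.054 0.001 0.316 0.002]
1 [0.356 0.01  0.068 0.001 0.316 0.002]
2 [0.353 0.01  0.081 0.001 0.316 0.002]
3 [0.35  0.01  0.095 0.001 0.316 0.002]
4 [0.346 0.01  0.108 0.001 0.316 0.002]
5 [0.341 0.01  0.121 0.001 0.316 0.002]
6 [0.337 0.009 0.134 0.001 0.316 0.002]
7 [0.331 0.009 0.146 0.001 0.316 0.002]
8 [0.325 0.009 0.159 0.001 0.316 0.002]
9 [0.319 0.009 0.171 0.001 0.316 0.002]
```

>>> apply_moves(
  plan="0.358 0 0.054 0 0.316 0 0; 0.356 0 0.068 0 0.316 0 0; 0.353 0 0.081 0 0.316 0 0; 0.35 0 0.095 0 0.316 0 0; 0.346 0 0.108 0 0.316 0 0",
)

```text
time_s: 6.7
eef_pos: [0.5117, -0.0579, 0.2966]
eef_rot: [0.707, -0.707, -0.017, 0.018]
wrist_force: [0.1, -0.8, -2.5]
opening: 0.148
```

>>> apply_moves(
  plan="0.341 0 0.121 0 0.316 0 0; 0.337 0 0.134 0 0.316 0 0; 0.331 0 0.146 0 0.316 0 0; 0.325 0 0.159 0 0.316 0 0; 0.319 0 0.171 0 0.316 0 0",
)

```text
time_s: 7.2
eef_pos: [0.5953, -0.0235, 0.2963]
eef_rot: [0.705, -0.705, 0.051, -0.049]
wrist_force: [0.1, 0.1, -2.3]
opening: 0.147
```

>>> apply_moves(
  plan="0 0 0 0 0 0 0; 0 0 0 0 0 0 0; 0 0 0 0 0 0 0; 0 0 0 0 0 0 0; 0 0 0 0 0 0 0",
)

```text
time_s: 7.7
eef_pos: [0.5948, -0.0242, 0.2979]
eef_rot: [-0.705, 0.705, -0.049, 0.05]
wrist_force: [-0.4, 0.4, -3.9]
opening: 0.15
```

Run:
```python
from h import *
st();im=ctrl.camera('wrist');cv2.imwrite('pics/w5.png',cv2.resize(im[:,:,::-1],(800,600)))
b=im[:,:,::-1];g=cv2.cvtColor(b,cv2.COLOR_BGR2GRAY);
k=ctrl.get_calibration('wrist')
# predicted bar axis + plunger
for y in (0.04,0.06,0.08,0.2): print(y,pr('wrist',[.5991+.1409*y,y,.135],k)*1.5625)
print('pl',pr('wrist',[.6117,.09,.165],k)*1.5625,'blk',pr('wrist',[.6158,.1209,.188],k)*1.5625)
im=ctrl.camera('side');cv2.imwrite('pics/d5.png',cv2.resize(im[60:280,180:400,::-1],None,fx=2.7,fy=2.7))
```

```text
t 7.7 p [ 0.5948 -0.0242  0.2979] phi -8.02 ydir [ 0. -0. -1.] F [-0.4  0.4 -3.9] op 0.15
0.04 [400.3770728 159.8934781]
0.06 [400.42982093 121.67405311]
0.08 [400.48480075  81.83763666]
0.2 [ 400.87062887 -197.71969529]
pl [400.61157589  50.71818045] blk [400.36725467 -42.56727832]
```

View pics/w5.png

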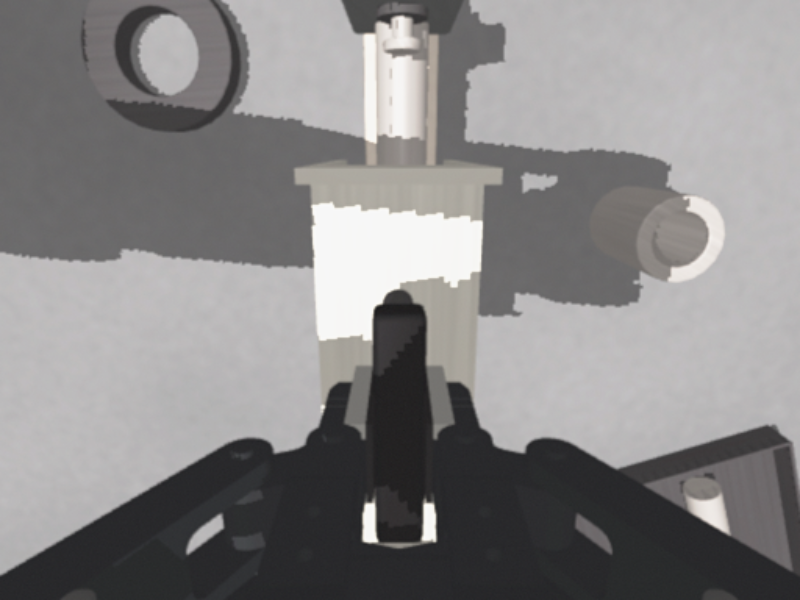

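View pics/d5.png

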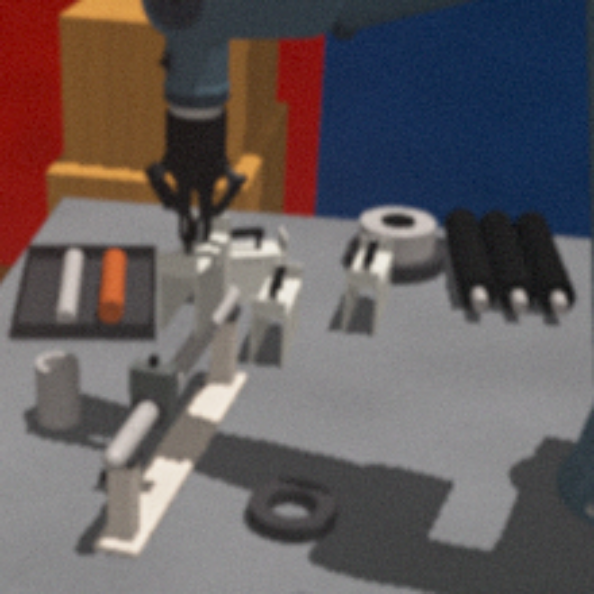

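The guard is aligned over the bar: the bar axis sits at column 402 px against a predicted 400, and the plunger face is at row 53 against 51. Lowering now.

>>> apply_moves(
  plan="0 0.35 0 0 0 0 0; 0 0.4 0 0 0 0 0; 0 0.4 0 0 0 0 0; 0 0.35 0 0 0 0 0; 0 0.3 0 0 0 0 0",
)

```text
time_s: 8.3
eef_pos: [0.5948, -0.0241, 0.2068]
eef_rot: [0.705, -0.705, 0.05, -0.049]
wrist_force: [-0.2, -0.6, -2.3]
opening: 0.146
```

>>> apply_moves(
  plan="0 0.16 0 0 0 0 0; 0 0.08 0 0 0 0 0; 0 0.06 0 0 0 0 0; 0 0.04 0 0 0 0 0; 0 0 0 0 0 0 0",
)

```text
time_s: 8.8
eef_pos: [0.5954, -0.0241, 0.1912]
eef_rot: [-0.705, 0.705, -0.049, 0.05]
wrist_force: [0.4, -0.3, -2.2]
opening: 0.152
```

Run:
```python
from h import *
st()
```

```text
t 8.8 p [ 0.5954 -0.0241  0.1912] phi -8.01 ydir [ 0.001 -0.    -1.   ] F [ 0.4 -0.3 -2.2] op 0.152
```

>>> apply_moves(
  plan="0 0.05 0 0 0 0 0; 0 0.05 0 0 0 0 0; 0 0.05 0 0 0 0 0; 0 0.04 0 0 0 0 0; 0 0 0 0 0 0 0",
)

```text
time_s: 9.3
eef_pos: [0.5949, -0.024, 0.1808]
eef_rot: [0.705, -0.705, 0.05, -0.049]
wrist_force: [0.3, -0.1, -3.1]
opening: 0.151
```

>>> apply_moves(
  plan="0 0.02 0 0 0 0 0; 0 0.02 0 0 0 0 0; 0 0.02 0 0 0 0 0; 0 0 0 0 0 0 0; 0 0 0 0 0 0 0",
)

```text
time_s: 9.8
eef_pos: [0.5951, -0.024, 0.1783]
eef_rot: [-0.705, 0.705, -0.049, 0.049]
wrist_force: [-0.4, -0.1, -3.0]
opening: 0.149
```

>>> apply_moves(
  plan="0 0.01 0 0 0 0 0; 0 0.01 0 0 0 0 0; 0 0 0 0 0 0 0; 0 0 0 0 0 0 0; 0 0 0 0 0 0 0",
)

```text
time_s: 10.3
eef_pos: [0.5951, -0.024, 0.1773]
eef_rot: [0.705, -0.705, 0.049, -0.049]
wrist_force: [-0.2, -0.8, -3.3]
opening: 0.154
```

>>> apply_moves(
  plan="0 0.01 0 0 0 0 0; 0 0.01 0 0 0 0 0; 0 0 0 0 0 0 0; 0 0 0 0 0 0 0; 0 0 0 0 0 0 0",
)

```text
time_s: 10.8
eef_pos: [0.5953, -0.024, 0.177]
eef_rot: [-0.705, 0.705, -0.049, 0.05]
wrist_force: [-3.7, 1.1, 5.7]
opening: 0.15
```

>>> apply_moves(
  plan="0 -0.005 0 0 0 0 0.2; 0 0 0 0 0 0 0.3; 0 0 0 0 0 0 0.5; 0 0 0 0 0 0 0.6; 0 0 0 0 0 0 0.6",
)

```text
time_s: 11.3
eef_pos: [0.5951, -0.024, 0.1764]
eef_rot: [0.705, -0.705, 0.049, -0.049]
wrist_force: [-0.2, 0.0, -0.7]
opening: 0.601
```

Run:
```python
from h import *
st();im=ctrl.camera('wrist');cv2.imwrite('pics/w6.png',cv2.resize(im[:,:,::-1],(800,600)))
im=ctrl.camera('side');cv2.imwrite('pics/d6.png',cv2.resize(im[60:280,180:400,::-1],None,fx=2.7,fy=2.7))
```

```text
t 11.3 p [ 0.5951 -0.024   0.1764] phi -8.01 ydir [-0.  0. -1.] F [-0.2  0.  -0.7] op 0.601
```

View pics/w6.png

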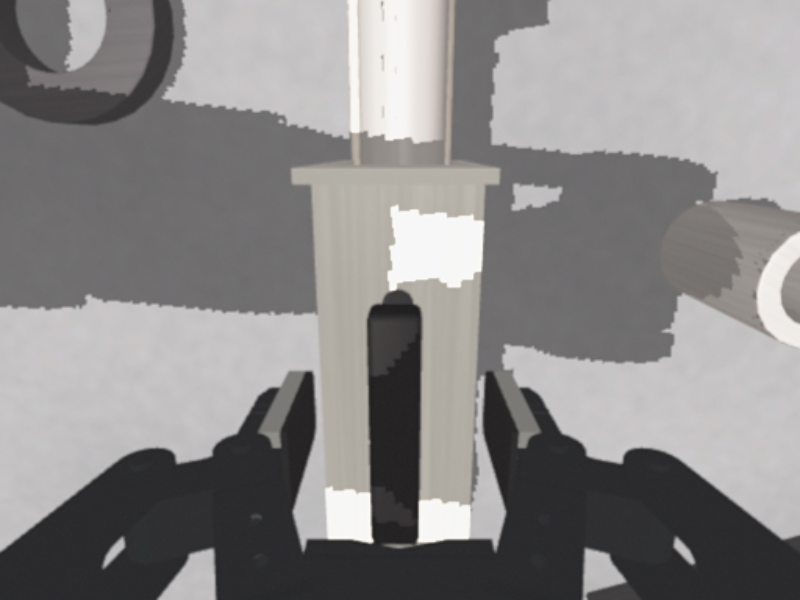

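View pics/d6.png

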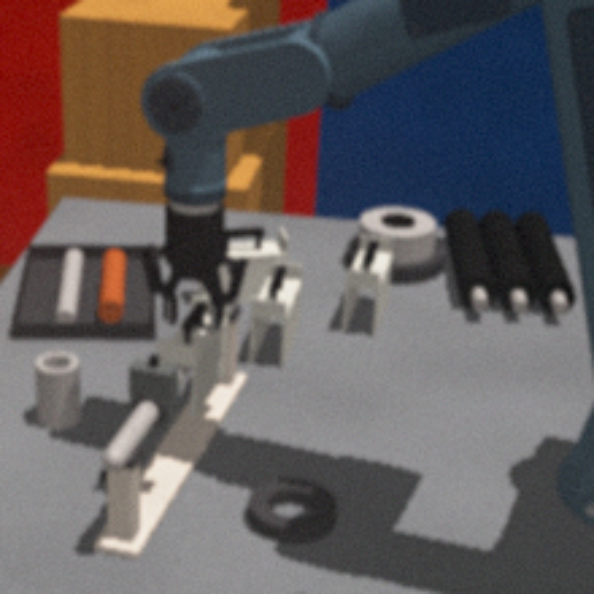

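>>> apply_moves(
  plan="0 -0.3 0 0 0 0 0.6; 0 -0.4 0 0 0 0 0.6; 0 -0.5 0 0 0 0 0.6; 0 -0.4 0 0 0 0 0.4; 0 -0.2 0 0 0 0 0.2",
)

```text
time_s: 11.9
eef_pos: [0.5963, -0.0242, 0.2701]
eef_rot: [-0.705, 0.706, -0.048, 0.051]
wrist_force: [-0.0, -0.4, 0.2]
opening: 0.272
```

>>> apply_moves(
  plan="0 0 -0.3 0 0 0 0; 0 0 -0.6 0 0 0 0; 0 0 -0.6 0 0 0 0; 0 0 -0.5 0 0 0 0; 0 0 -0.16 0 0 0 0",
)

```text
time_s: 12.4
eef_pos: [0.5789, -0.1339, 0.2652]
eef_rot: [-0.705, 0.705, -0.051, 0.05]
wrist_force: [0.4, 0.3, 0.1]
opening: -0.001
```

Run:
```python
from h import *
st();c=np.array([.5957,-.0242]);d=np.array([.1395,.9902]);p,_=pose()
print('behind centre',(p[:2]-c)@d,'lat',np.cross(d,p[:2]-c))
im=ctrl.camera('wrist');cv2.imwrite('pics/w7.png',cv2.resize(im[:,:,::-1],(800,600)))
print(ctrl.tcp_to_tips)
```

```text
t 12.4 p [ 0.5789 -0.1339  0.2652] phi -8.18 ydir [-0.002  0.    -1.   ] F [0.4 0.3 0.1] op -0.001
behind centre -0.11097005968253845 lat 0.0013582448259556578
0.011<stdin>:3: DeprecationWarning: Arrays of 2-dimensional vectors are deprecated. Use arrays of 3-dimensional vectors instead. (deprecated in NumPy 2.0)
```

View pics/w7.png

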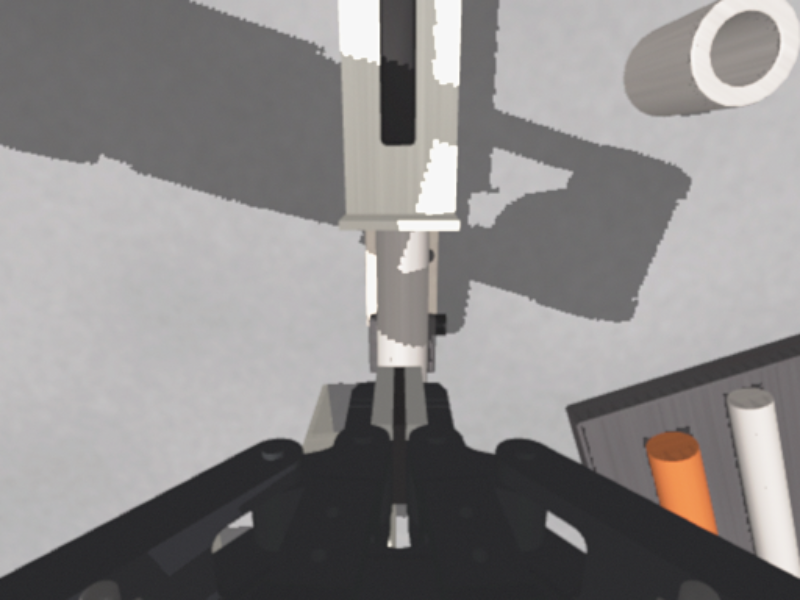

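The guard hangs straight with its -y tab at about (400,225) px, and the closed fingers are behind it, on the bar line. Lowering the fingers behind the tab.

>>> apply_moves(
  plan="0 0.4 0 0 0 0 0; 0 0.5 0 0 0 0 0; 0 0.5 0 0 0 0 0; 0 0.3 0 0 0 0 0; 0 0.1 0 0 0 0 0",
)

```text
time_s: 12.95
eef_pos: [0.5789, -0.1299, 0.1742]
eef_rot: [0.706, -0.705, 0.051, -0.048]
wrist_force: [0.5, -1.1, 0.6]
opening: 0.003
```

>>> apply_moves(
  plan="0 0.04 0 0 0 0 0; 0 0 0 0 0 0 0; 0 0 0 0 0 0 0; 0 0 0 0 0 0 0; 0 0 0 0 0 0 0",
)

```text
time_s: 13.45
eef_pos: [0.5804, -0.1311, 0.1753]
eef_rot: [-0.705, 0.706, -0.049, 0.05]
wrist_force: [-0.5, 0.8, 0.3]
opening: 0.001
```

Run:
```python
from h import *
st();k=ctrl.get_calibration('wrist');im=ctrl.camera('wrist');cv2.imwrite('pics/w8.png',cv2.resize(im[:,:,::-1],(800,600)))
cv2.imwrite('pics/w8raw.png',im[:,:,::-1])
import pickle;pickle.dump(k,open('w8.pkl','wb'))
im=ctrl.camera('side');cv2.imwrite('pics/d8.png',cv2.resize(im[60:280,180:400,::-1],None,fx=2.7,fy=2.7))
```

```text
t 13.45 p [ 0.5804 -0.1311  0.1753] phi -8.01 ydir [ 0.001 -0.001 -1.   ] F [-0.5  0.8  0.3] op 0.001
```

View pics/w8.png

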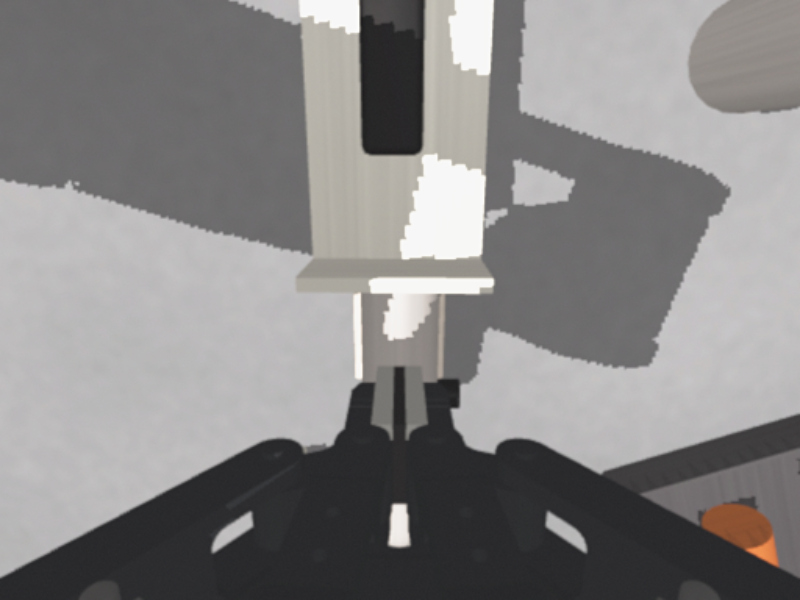

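View pics/d8.png

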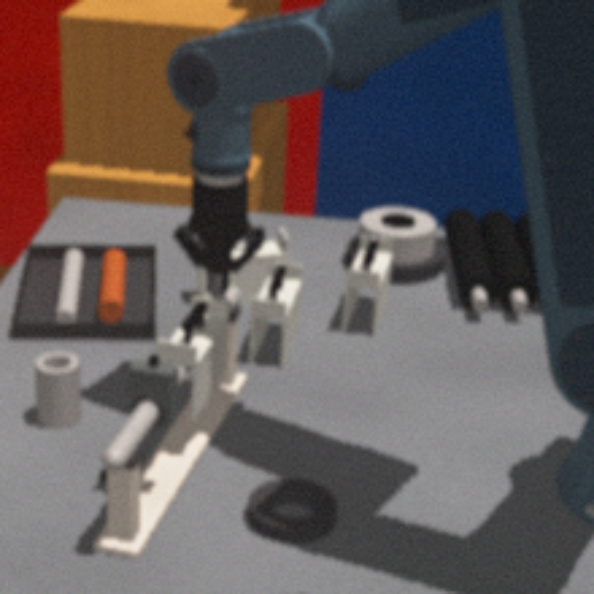

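>>> apply_moves(
  plan="0 0.05 0 0 0 0 0; 0 0.05 0 0 0 0 0; 0 0 0.1 0 0 0 0; 0 0 0.15 0 0 0 0; 0 0 0.1 0 0 0 0",
)

```text
time_s: 14.05
eef_pos: [0.5826, -0.1128, 0.1695]
eef_rot: [0.705, -0.705, 0.049, -0.049]
wrist_force: [0.7, 0.5, -0.8]
opening: -0.003
```

>>> apply_moves(
  plan="0 0 0.05 0 0 0 0; 0 0 0.05 0 0 0 0; 0 0 0.05 0 0 0 0; 0 0 0.05 0 0 0 0; 0 0 0.05 0 0 0 0",
)

```text
time_s: 14.55
eef_pos: [0.5843, -0.1015, 0.1696]
eef_rot: [-0.705, 0.706, -0.049, 0.05]
wrist_force: [-1.1, -2.0, -0.7]
opening: -0.001
```

```bash
cat >> h.py <<'E'
def prog():
    o=ctrl.get_obs();p=np.array(o['eef_pos']);d=np.array([.1395,.9902]);c=np.array([.5957,-.0242])
    r=p[:2]-c;F=np.array(o['wrist_force'])
    print('along mm',round(r@d*1e3,2),'lat',round((d[1]*r[0]-d[0]*r[1])*1e3,2),'z',p[2].round(4),'Falong',round(F[:2]@d,2),'Flat',round(d[1]*F[0]-d[0]*F[1],2),'Fz',F[2].round(2),'t',round(o['time_s'],2))
E
python3 -c "
from h import *
prog()"
```

```text
along mm -78.17 lat -0.52 z 0.1696 Falong -2.18 Flat -0.83 Fz -0.68 t 14.55
```

>>> apply_moves(
  plan="0 0 0.06 0 0 0 0; 0 0 0.06 0 0 0 0; 0 0 0.06 0 0 0 0; 0 0 0.06 0 0 0 0; 0 0 0.06 0 0 0 0",
)

```text
time_s: 15.05
eef_pos: [0.5864, -0.0862, 0.1696]
eef_rot: [-0.705, 0.705, -0.049, 0.049]
wrist_force: [-0.2, -2.3, 0.7]
opening: -0.001
```

>>> apply_moves(
  plan="0 0 0.06 0 0 0 0; 0 0 0.06 0 0 0 0; 0 0 0.05 0 0 0 0; 0 0 0.04 0 0 0 0; 0 0 0 0 0 0 0",
)

```text
time_s: 15.55
eef_pos: [0.5879, -0.0755, 0.1695]
eef_rot: [0.706, -0.705, 0.049, -0.049]
wrist_force: [-0.6, -1.7, -0.4]
opening: 0.002
```

Run:
```python
from h import *
prog();im=ctrl.camera('wrist');cv2.imwrite('pics/w9.png',cv2.resize(im[:,:,::-1],(800,600)))
im=ctrl.camera('scene');cv2.imwrite('pics/c9.png',cv2.resize(im[140:250,210:350,::-1],None,fx=5,fy=5,interpolation=cv2.INTER_CUBIC))
im=ctrl.camera('side');cv2.imwrite('pics/d9.png',cv2.resize(im[120:280,200:320,::-1],None,fx=3.7,fy=3.7,interpolation=cv2.INTER_CUBIC))
```

```text
along mm -51.92 lat -0.61 z 0.1695 Falong -1.79 Flat -0.4 Fz -0.42 t 15.55
```

View pics/w9.png

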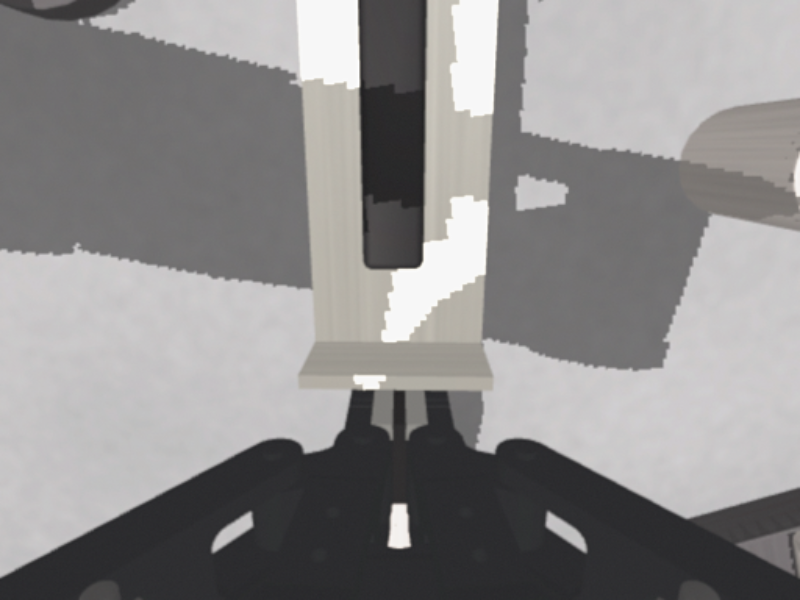

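View pics/c9.png

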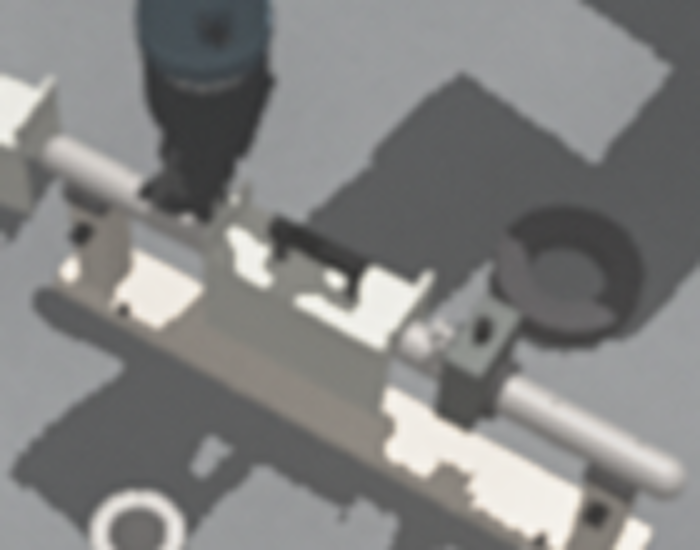

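View pics/d9.png

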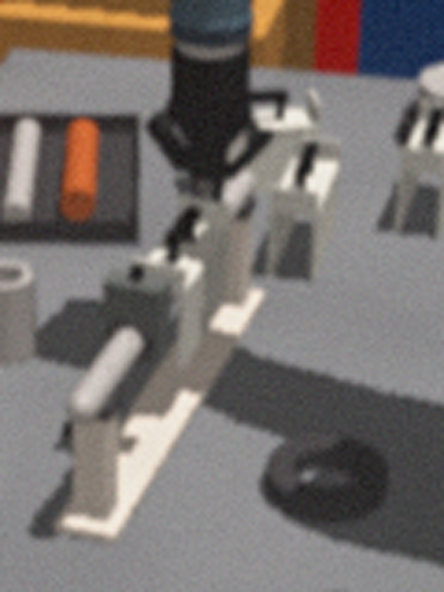

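The guard is sliding straight, and a gap of roughly 15–20 mm to the plunger is still visible at (415,335) px in the scene crop. Continuing slowly.

>>> apply_moves(
  plan="0 0 0.04 0 0 0 0; 0 0 0.04 0 0 0 0; 0 0 0.04 0 0 0 0; 0 0 0.04 0 0 0 0; 0 0 0.03 0 0 0 0",
)

```text
time_s: 16.2
eef_pos: [0.5891, -0.0663, 0.1694]
eef_rot: [0.705, -0.705, 0.049, -0.049]
wrist_force: [-0.2, -1.4, -1.4]
opening: -0.001
```

>>> apply_moves(
  plan="0 0 0.02 0 0 0 0; 0 0 0.02 0 0 0 0; 0 0 0.02 0 0 0 0; 0 0 0.02 0 0 0 0; 0 0 0.02 0 0 0 0",
)

```text
time_s: 16.7
eef_pos: [0.5898, -0.0616, 0.1695]
eef_rot: [0.705, -0.705, 0.049, -0.049]
wrist_force: [-0.7, -1.4, -1.3]
opening: -0.001
```

>>> apply_moves(
  plan="0 0 0.02 0 0 0 0; 0 0 0.02 0 0 0 0; 0 0 0.02 0 0 0 0; 0 0 0.02 0 0 0 0; 0 0 0.02 0 0 0 0",
)

```text
time_s: 17.2
eef_pos: [0.5905, -0.0573, 0.1696]
eef_rot: [-0.705, 0.706, -0.049, 0.049]
wrist_force: [-1.5, -5.3, -0.0]
opening: -0.003
```

Run:
```python
from h import *
prog()
```

```text
along mm -33.55 lat -0.53 z 0.1696 Falong -5.46 Flat -0.79 Fz -0.04 t 17.2
```

>>> apply_moves(
  plan="0 0 0.02 0 0 0 0; 0 0 0.02 0 0 0 0; 0 0 0.02 0 0 0 0; 0 0 0.02 0 0 0 0; 0 0 0.02 0 0 0 0",
)

```text
time_s: 17.7
eef_pos: [0.5912, -0.0526, 0.1696]
eef_rot: [-0.705, 0.706, -0.05, 0.049]
wrist_force: [-1.1, -5.6, -0.6]
opening: -0.0
```

>>> apply_moves(
  plan="0 0 0.02 0 0 0 0; 0 0 0.02 0 0 0 0; 0 0 0.02 0 0 0 0; 0 0 0 0 0 0 0; 0 0 0 0 0 0 0",
)

```text
time_s: 18.2
eef_pos: [0.5916, -0.0494, 0.1696]
eef_rot: [-0.705, 0.706, -0.049, 0.049]
wrist_force: [-0.4, -4.8, -0.6]
opening: 0.002
```

Run:
```python
from h import *
prog()
```

```text
along mm -25.57 lat -0.55 z 0.1696 Falong -4.82 Flat 0.24 Fz -0.64 t 18.2
```

>>> apply_moves(
  plan="0 0 0.01 0 0 0 0; 0 0 0.01 0 0 0 0; 0 0 0.01 0 0 0 0; 0 0 0.01 0 0 0 0; 0 0 0 0 0 0 0",
)

```text
time_s: 18.7
eef_pos: [0.5919, -0.0474, 0.1695]
eef_rot: [-0.705, 0.706, -0.049, 0.049]
wrist_force: [-0.6, -4.9, -1.9]
opening: 0.003
```

>>> apply_moves(
  plan="0 0 0.005 0 0 0 0; 0 0 0 0 0 0 0; 0 0 0.005 0 0 0 0; 0 0 0 0 0 0 0; 0 0 0 0 0 0 0",
)

```text
time_s: 19.2
eef_pos: [0.592, -0.0469, 0.1696]
eef_rot: [-0.705, 0.706, -0.049, 0.049]
wrist_force: [-0.9, -4.6, -1.1]
opening: 0.004
```

>>> apply_moves(
  plan="0 0 0.005 0 0 0 0; 0 0 0 0 0 0 0; 0 0 0.005 0 0 0 0; 0 0 0 0 0 0 0; 0 0 0 0 0 0 0",
)

```text
time_s: 19.7
eef_pos: [0.592, -0.0464, 0.1696]
eef_rot: [-0.705, 0.706, -0.049, 0.049]
wrist_force: [-0.3, -4.6, -1.0]
opening: -0.002
```

Run:
```python
from h import *
prog()
```

```text
along mm -22.49 lat -0.56 z 0.1696 Falong -4.55 Flat 0.37 Fz -1.01 t 19.7
```

>>> apply_moves(
  plan="0 0 0.005 0 0 0 0; 0 0 0 0 0 0 0; 0 0 0.005 0 0 0 0; 0 0 0 0 0 0 0; 0 0 0 0 0 0 0",
)

```text
time_s: 20.2
eef_pos: [0.5921, -0.0459, 0.1696]
eef_rot: [-0.705, 0.706, -0.049, 0.049]
wrist_force: [-0.5, -4.6, -0.1]
opening: -0.0
```

>>> apply_moves(
  plan="0 0 0.005 0 0 0 0; 0 0 0 0 0 0 0; 0 0 0 0 0 0 0; 0 0 0 0 0 0 0; 0 0 0 0 0 0 0",
)

```text
time_s: 20.7
eef_pos: [0.5921, -0.0457, 0.1696]
eef_rot: [-0.705, 0.706, -0.049, 0.049]
wrist_force: [-0.4, -4.5, -1.3]
opening: -0.001
```

>>> apply_moves(
  plan="0 0 0.005 0 0 0 0; 0 0 0 0 0 0 0; 0 0 0 0 0 0 0; 0 0 0 0 0 0 0; 0 0 0 0 0 0 0",
)

```text
time_s: 21.2
eef_pos: [0.5921, -0.0457, 0.1696]
eef_rot: [-0.705, 0.706, -0.05, 0.049]
wrist_force: [-1.4, -5.2, -1.2]
opening: 0.002
```

>>> apply_moves(
  plan="0 0 0.005 0 0 0 0; 0 0 0 0 0 0 0; 0 0 0 0 0 0 0; 0 0 0 0 0 0 0; 0 0 0 0 0 0 0",
)

```text
time_s: 21.7
eef_pos: [0.5922, -0.0457, 0.1696]
eef_rot: [-0.705, 0.706, -0.05, 0.049]
wrist_force: [-0.7, -7.0, -1.5]
opening: -0.002
```

>>> apply_moves(
  plan="0 0 0.005 0 0 0 0; 0 0 0 0 0 0 0; 0 0 0 0 0 0 0; 0 0 0 0 0 0 0; 0 0 0 0 0 0 0",
)

```text
time_s: 22.2
eef_pos: [0.5922, -0.0457, 0.1696]
eef_rot: [-0.705, 0.706, -0.05, 0.05]
wrist_force: [-2.2, -6.8, -1.4]
opening: 0.001
```

>>> apply_moves(
  plan="0 0 0.004 0 0 0 0; 0 0 0 0 0 0 0; 0 0 0 0 0 0 0; 0 0 0 0 0 0 0; 0 0 0 0 0 0 0",
)

```text
time_s: 22.7
eef_pos: [0.5922, -0.0456, 0.1697]
eef_rot: [-0.705, 0.706, -0.05, 0.05]
wrist_force: [-1.4, -8.5, -0.7]
opening: 0.003
```

Run:
```python
from h import *
prog()
```

```text
along mm -21.71 lat -0.45 z 0.1697 Falong -8.62 Flat -0.24 Fz -0.73 t 22.7
```

>>> apply_moves(
  plan="0 0 0.007 0 0 0 0; 0 0 0 0 0 0 0; 0 0 0.007 0 0 0 0; 0 0 0 0 0 0 0; 0 0 0 0 0 0 0",
)

```text
time_s: 23.2
eef_pos: [0.5923, -0.0456, 0.1697]
eef_rot: [-0.704, 0.707, -0.05, 0.05]
wrist_force: [-1.9, -9.8, -0.0]
opening: -0.003
```

>>> apply_moves(
  plan="0 0 0.007 0 0 0 0; 0 0 0 0 0 0 0; 0 0 0 0 0 0 0; 0 0 0 0 0 0 0; 0 0 0 0 0 0 0",
)

```text
time_s: 23.7
eef_pos: [0.5923, -0.0456, 0.1697]
eef_rot: [-0.704, 0.707, -0.05, 0.05]
wrist_force: [-1.9, -11.7, -1.5]
opening: 0.001
```

Run:
```python
from h import *
prog()
```

```text
along mm -21.64 lat -0.35 z 0.1697 Falong -11.87 Flat -0.27 Fz -1.49 t 23.7
```

It has reached a firm stop: force rises to 12 N with no further motion, after about 12 mm of plunger travel. Backing straight off, then up.

>>> apply_moves(
  plan="0 0 -0.05 0 0 0 0; 0 0 -0.1 0 0 0 0; 0 0 -0.2 0 0 0 0; 0 0 -0.2 0 0 0 0; 0 0 -0.1 0 0 0 0",
)

```text
time_s: 24.2
eef_pos: [0.5879, -0.0763, 0.1696]
eef_rot: [-0.705, 0.705, -0.05, 0.05]
wrist_force: [0.3, -0.4, -0.1]
opening: -0.002
```

>>> apply_moves(
  plan="0 -0.4 0 0 0 0 0; 0 -0.7 0 0 0 0 0; 0 -0.7 0 0 0 0 0; 0 -0.7 0 0 0 0 0; 0 -0.4 0 0 0 0 0",
)

```text
time_s: 24.7
eef_pos: [0.5888, -0.0758, 0.3182]
eef_rot: [-0.705, 0.706, -0.048, 0.051]
wrist_force: [0.8, -0.2, -0.5]
opening: -0.0
```

>>> apply_moves(
  plan="0 -0.2 0 0 0 0 0; 0 0 0 0 0 0 0; 0 0 0 0 0 0 0; 0 0 0 0 0 0 0; 0 0 0 0 0 0 0",
)

```text
time_s: 25.2
eef_pos: [0.5874, -0.0751, 0.3229]
eef_rot: [0.706, -0.705, 0.05, -0.048]
wrist_force: [0.2, -0.3, -0.0]
opening: 0.003
```

Run:
```python
from h import *
st();k=ctrl.get_calibration('wrist');im=ctrl.camera('wrist');cv2.imwrite('pics/wa.png',cv2.resize(im[:,:,::-1],(800,600)))
print('block pred (800 px)',pr('wrist',[.6158,.1209,.188],k)*1.5625)
im=ctrl.camera('scene');cv2.imwrite('pics/ca.png',cv2.resize(im[140:250,210:350,::-1],None,fx=5,fy=5,interpolation=cv2.INTER_CUBIC))
```

```text
t 25.2 p [ 0.5874 -0.0751  0.3229] phi -8.01 ydir [-0.003  0.001 -1.   ] F [ 0.2 -0.3 -0. ] op 0.003
block pred (800 px) [ 402.12420852 -158.33776734]
```

View pics/wa.png

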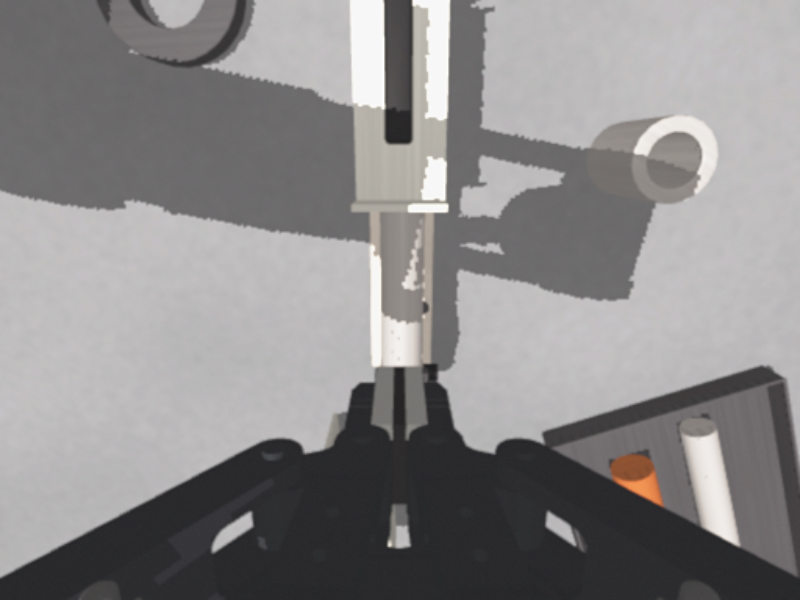

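View pics/ca.png

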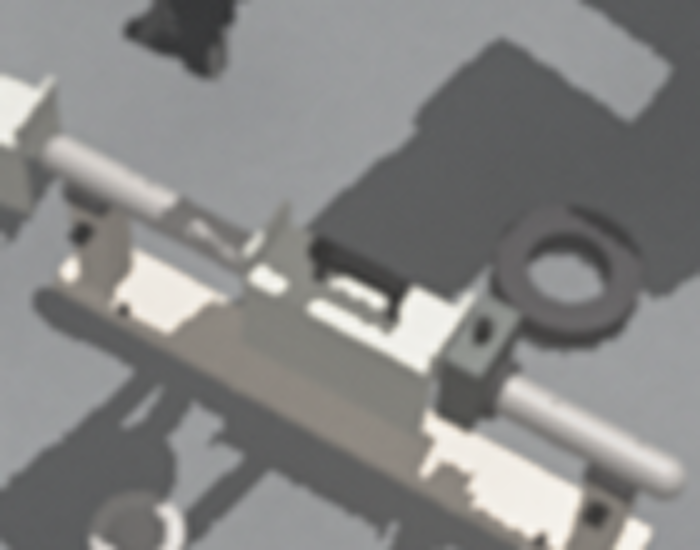

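The scene crop shows the guard hanging level with its tab close to the block. The block's cap is at (483,328), unchanged from before. One overhead check of the remaining gap, which should be 6 mm if the plunger is fully in.

>>> apply_moves(
  plan="0 -0.5 0.4 0 0 0 0; 0 -0.5 0.5 0 0 0 0; 0 0 0.5 0 0 0 0; 0 0 0.4 0 0 0 0; 0 0 0.2 0 0 0 0",
)

```text
time_s: 25.8
eef_pos: [0.6019, 0.0254, 0.3744]
eef_rot: [0.706, -0.705, 0.049, -0.049]
wrist_force: [0.4, 0.2, -0.2]
opening: 0.001
```

>>> apply_moves(
  plan="0 0 0 0 0 0 0; 0 0 0 0 0 0 0; 0 0 0 0 0 0 0; 0 0 0 0 0 0 0; 0 0 0 0 0 0 0",
)

```text
time_s: 26.3
eef_pos: [0.6018, 0.023, 0.3745]
eef_rot: [-0.705, 0.705, -0.05, 0.05]
wrist_force: [0.5, -1.0, -0.1]
opening: -0.002
```

Run:
```python
from h import *
import pickle
st();k=ctrl.get_calibration('wrist');im=ctrl.camera('wrist');pickle.dump(k,open('wb.pkl','wb'))
u=pr('wrist',[.6117,.095,.17],k);print(u)
x0,y0=int(u[0])-60,max(int(u[1])-60,0);print(x0,y0)
cv2.imwrite('pics/wb.png',cv2.resize(im[y0:y0+110,x0:x0+120,::-1],None,fx=5,fy=5,interpolation=cv2.INTER_CUBIC))
```

```text
t 26.3 p [0.6018 0.023  0.3745] phi -8.07 ydir [-0. -0. -1.] F [ 0.5 -1.  -0.1] op -0.002
[255.02218532  93.51366776]
195 33
```

View pics/wb.png

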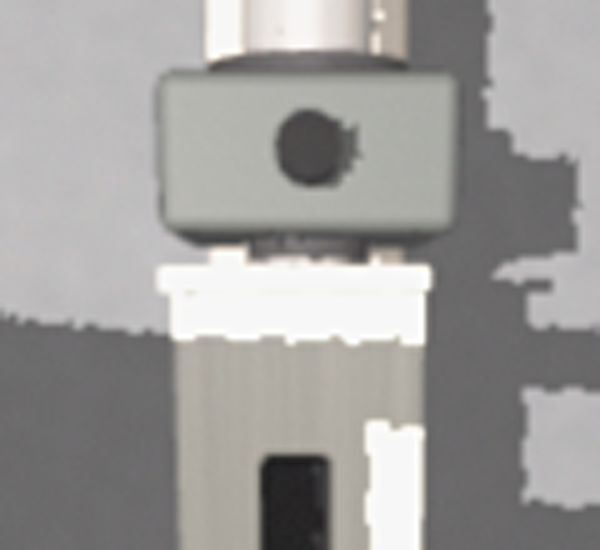

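Run:
```python
from h import *
import pickle;k=pickle.load(open('wb.pkl','rb'))
s=lambda x,y:(195+x/5-.4,33+y/5-.4)
B=lambda q,z:bp('wrist',s(*q),z,k)[:2]
d=np.array([.1395,.9902])
b=[B(q,.188) for q in[(160,72),(456,72),(456,232),(160,232)]];c=np.mean(b,0)
t=(B((160,265),.178)+B((430,265),.178))/2
print('block',c,'tab outer',t,'gap mm',((c-t)@d-.014)*1e3,'block along shift mm',(c-np.array([.6158,.1209]))@d*1e3)
```

```text
block [0.61645708 0.12097283] tab outer [0.6113578  0.10233947] gap mm 5.1621035279397605 block along shift mm 0.16377475598221986
```

```bash
python3 -c "
from bench import ctrl
print(ctrl.hand_in())"
```

```text
the job is handed in; nothing more can be done
None
```

I hung the guard nearest the base on the clear part of the bar, about 45 mm short of the plunger, and let go. I then pushed it along by its end tab with the fingers closed until the plunger was fully in, and handed the job in at about 26 s. No verdict was reported.

- **Lowering:** the wrist force went from about -3 N to +6 N when the guard touched the bar, and the guard stayed level after release.
- **Pressing:** the plunger yielded at about 5 N and moved about 12 mm to a firm stop. I pushed to 12 N there with no further movement, well under the 35 N at which the clamp slips. The arm then backed off to touch nothing.
- **Final overhead check:** the gap from guard to block measured 5.2 mm, against 6 mm expected; I put the difference down to pixel error. The sensor block had moved 0.2 mm from my first measurement, which is within measuring error.
- **Bystanders:** the arm never came near the flange ring, jar or sleeve. The last pictures showed the ring and sleeve undisturbed; I did not look at the jar again.

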